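# Present a forged lever over its dressing fixture

### The job

Swing the fixture's clamp a quarter turn by its handle until it is fully open, so the nest is free. Then pick up the forged lever (the one with one big boss and one small eye) by its balance point on the shank, carry it level, without knocking it against the fixture, and hold it level and still about 30 mm above the two locating pins, boss over the big pin and eye over the small one, ready for lowering. Finish while still holding it there, and leave everything else on the bench where it lies.

Things in the scene. Friction and masses are not known exactly. Their poses are not given: they have to be found in the camera images.
- lever: the forged lever: grey steel, about 0.6 kg, lying flat, 200 x 52 mm. Boss 52 mm dia., 28 high, 25 mm bore; small eye 28 mm dia., 20 high, 12 mm bore; I-section shank 16 mm wide, from 5 to 19 mm above the flat underside. Origin: on the underside at the BALANCE POINT, on the shank, 45 mm from the boss centre (19 mm of bare shank between), 115 mm from the eye centre. x from boss to eye, z up.
- lever_boss (a point): centre of the boss's bore at the lever's underside: 45 mm from the balance point, on the lever's -x axis.
- lever_eye (a point): centre of the small eye's bore at the lever's underside: 115 mm from the balance point, on the lever's +x axis.
- fixture: dressing fixture, fixed to the bench: 300 x 120 x 18 mm steel base plate (x from -180 to +120 mm). On its x axis: the swing clamp's post at x = -150 mm (stop plate 72 mm dia., 76 mm high), big pin at -70, small pin at +90; two side rests 38 mm high at x = 30, y = +-30 mm. Origin on the bench at the plate's middle line; z up.
- pin_big (a point): top of the big locating pin (24 mm diameter, for the boss's bore), 54 mm above the bench; the seat round it, where the boss would rest, is 38 mm high.
- pin_small (a point): top of the small locating pin (11 mm diameter, for the eye's bore), 54 mm above the bench, 160 mm from the big pin; its seat is 38 mm high too.
- clamp (a joint): angle of the swing clamp on its upright post, rad: 0 = closed stop, arm over the big pin; 1.571 = open stop, a quarter turn COUNTER-CLOCKWISE seen from above, arm towards the fixture's +y. Stays put; takes about 2 N at the handle. Arm 98 mm long, 24 wide, 82 to 96 mm above the bench; spindle 80 mm from the post, 67 to 112 mm high. A straight tail bar behind the post carries the handle.
- clamp_handle (a point): the clamp's upright handle: round black plastic grip, 18 mm dia. at its foot (96 mm above the bench) to 24 mm dia. near its top (142 mm above the bench), 90 mm from the hinge axis, on the side away from the arm. This point lies on its axis, 120 mm above the bench, where to grip or push it; the tail bar's top is at 96 mm. Moves with the clamp.
- clamp_hinge (a point): point on the swing clamp's upright hinge axis, 120 mm above the bench (hub and nut end at 110 mm).
- link: forged double-eye link, a bystander: steel, 184 x 34 x 22 mm, two EQUAL eyes of 34 mm diameter (14 mm bores) at the ends of a straight 16 mm shank. Not the lever. Origin under its middle, x along it.
- hammer: ball hammer lying down, about 300 mm long, a bystander.
- brush: wire brush with wooden back, 275 x 30 x 38 mm, a bystander. Origin under its wooden back.
- gauge: U-shaped steel snap gauge lying flat, 90 x 72 x 12 mm, a bystander.
- collar: forged steel collar lying flat, 68 mm diameter, 24 mm high, a bystander.
- chisel: cold chisel lying down, 180 x 22 x 18 mm, a bystander.
- oilcan: small oil can standing, 68 mm diameter, 82 mm high with a thin spout to 131 mm, a bystander.
Things that resemble listed ones, but are neither listed nor needed, are in the scene too. Leave any black or green look-alike of the lever alone.

How it is judged:
On the way, in this order (a step that is already met when the one before it is completed fails the run):
1. the clamp is swung open to its stop (value of joint clamp above 1.43 rad), for 0.2 s.
2. the lever is lifted clear of the bench, the clamp still open (value of joint clamp above 1.43 rad and height (world z) of lever above 0.05 m and angle between lever's own z axis and vertical below 0.3 rad), for 0.2 s.
At the end, for the whole second after the job is handed in: Clamp past 1.43 of 1.571 rad. Lever in the fingers within 17 mm of its balance point along the shank, at rest, level within 5 degrees, clear of the fixture; boss and eye bores each within 11 mm (horizontally) of their pins; underside 62 to 112 mm above the bench (pin tops: 54 mm) (value of joint clamp above 1.43 rad and horizontal distance between lever_boss and pin_big below 0.011 m and horizontal distance between lever_eye and pin_small below 0.011 m and height (world z) of lever between 0.062 and 0.112 m and angle between lever's own z axis and vertical below 0.09 rad and x of the grasp point in the frame of lever between -0.017 and 0.017 m and contact force between the fingers and lever above 2 N and contact force between lever and fixture below 0.2 N and linear speed of lever below 0.02 m/s and angular speed of lever below 0.1 rad/s); the arm keeps its last pose, push and grip.
It fails at once if the lever tips more than 20 degrees (angle between lever's own z axis and vertical above 0.35 rad).
It fails at once if the lever is knocked against the fixture (over 12 N) (contact force between lever and fixture above 12 N).
It fails at once if another thing on the bench is shifted by more than 30 mm (distance of any of link, hammer, brush, gauge, collar, chisel, oilcan from where it was at the start of the episode above 0.03 m).
It also fails if it takes over 64 s, if anything falls off the work surface, if the arm or the gripper's body presses on something with over 40 N, if the wrist force passes 120 N, or if a joint passes its speed limit or range.

### The arm

A 6-joint arm with a two-finger parallel gripper is mounted at the origin on the work surface. World frame = base frame: x ahead of the robot, y to its left, z up, the work surface at z = 0. Lengths are in m, angles in rad, forces in N, time in s.
With the tool pointing down it reaches from about 0.225 to 0.875 m from the base axis. Payload 3.4 kg.
Tool frame: the origin (TCP) lies at the very end of the fingers, on their centre line; the grasp point (between the pads) lies 19 mm behind it; z points along the fingers, y is the line along which they close (so a half turn about z gives the same grasp; the last joint's range is limited). The gripper opens to 85 mm and grips with 20 to 120 N. Pads are 22 mm wide; open, the fingers measure 114 mm over their backs; the gripper's body (76 mm by 85 mm) begins 54 mm behind the grasp point. The pads swing forward as they close: fully open they stand 13 mm farther back than shut.
Start: joints at [1.181, 0.276, 1.505, -0, 1.361, -0.121], TCP at [0.153, 0.554, 0.202] pointing down, gripper open.
Joint ranges: [-2.89, 2.89], [-0.75, 2.08], [0.22, 2.7], [-1.18, 4.32], [0.11, 2.71], [-2.7, 2.7]. Speed limits (rad/s): [2.57, 2.57, 3.14, 3.14, 3.14, 3.14].

### API

Orientations are given as a unit quaternion [w, x, y, z].
In Python, from rig import manip gives the robot as it stands. The module is installed in compiled form; this text tells all that it offers.
- The arm moves only by the tool play_rows, never from a script. Its argument "motion" is a list of rows, each a list of 5 numbers: the shift along the tool's x, y, z in units of 40 mm (1.0 is 40 mm), then the turn about the tool's z in units of 10 degrees (1.0 is 10 degrees), then the finger opening in mm, from 0 to 85.4. A call has 1 to 5 rows; each row is the pose to reach, as a shift and turn from the pose commanded when the call began, along the tool's axes at that moment; what a row does not reach only later rows make up. A row lasts 1/8 s, in which the tool goes at most 62.5 mm and 10.7 degrees, less where a joint would pass 70% of its speed; a pose out of reach is approached as far as the arm can. A call with a gripper value outside its range is refused whole. The fingers move at their own pace and stop on an object; "newtons" is the grip in N (left out, the last holds). Time passes only in rows, so rows that repeat a pose let the fingers close. It gives the time, the measured TCP pose, the force, the opening and the grip force at its end, in the units of the state.
- manip.get_state(): the state, without advancing time (a new reading comes with each control period).
- manip.get_image(name): name is "side" or "top"; returns a dict with "img" (400x640x3 uint8, red, green, blue), "range_z" (400x640 float32, m along the optical axis (not along the pixel's ray), 0 where there is no reading), "fx", "fy", "cx", "cy" (pixels), "R" (3x3) and "t" (3): a world point X has camera coordinates R X + t. Camera axes: x right, y down, z forward; pixel columns grow to the right and rows downward; lengths in m; the calibration is good to about 2 mm. A picture is of the moment at which its call begins.
- manip.sign_off(): hands the job in; it is judged then, once.
The state is a dict: "clock": time; "qpos": joint angles; "qd": joint speeds; "effort": joint torques, N m; "position": TCP position; "ee_rot": TCP orientation; "contact_force": force on the tool from outside, world axes, zero at the start; "moment": the same for the moment, N m; "width": finger opening in m; "gripper_force": force on a finger pad.
Only numpy, scipy, OpenCV 4.12 (cv2) and the standard library are available. Lean on these libraries where they do the work, as an engineer would, in place of code of your own. Each camera call takes 0.05 s, during which the arm holds its last target. There are 200 camera calls.

## Working session

There is one attempt and no reset: what is moved stays moved. The work goes in short steps, Python scripts to look and compute and a tool call to move; the robot and the scene stay as the last step left them, time stands still between calls to the robot, and variables do not carry over. Pictures are saved under pics/ and viewed, at most 10 in all, crops included, and the job is handed in when it is done.

Besides the shell and the picture viewer there is one more tool, called after ">>>" in YAML: its name, and indented under it one key for each argument. play_rows: Moves the arm, as the interface text tells. Its arguments: {"type":"object","properties":{"motion":{"type":"array","items":{"type":"array","items":{"type":"number"}}},"newtons":{"type":"number"}},"required":["motion"]}

```bash
mkdir -p pics
cat > h.py <<'E'
from rig import manip
import numpy as np, cv2
def grab(n):
    d=manip.get_image(n); np.savez(''+n+'.npz',**d); return d
def pt(d,u,v,z=None):
    R,t=np.array(d['R']),np.array(d['t'])
    ray=np.array([(u-d['cx'])/d['fx'],(v-d['cy'])/d['fy'],1.])
    if z is None:
        r=d['range_z'][int(round(v)),int(round(u))]; return R.T@(ray*r-t)
    c=-R.T@t; w=R.T@ray
    return c+w*(z-c[2])/w[2]
def load(n): return dict(np.load(''+n+'.npz'))
def save(n,im): cv2.imwrite('pics/'+n+'.png',cv2.cvtColor(im,cv2.COLOR_RGB2BGR))
E
python3 - <<'E'
from h import *
for n in('top','side'):
    d=grab(n); save(n+'0',d['img']); print(n,d['fx'],-np.array(d['R']).T@d['t'],np.round(d['R'],2).tolist())
s=manip.get_state(); print({k:np.round(v,3).tolist() for k,v in s.items()})
E
```

```text
top 448.26026937879976 [0.43505796 0.02725621 1.44635974] [[0.01, -1.0, -0.01], [-1.0, -0.01, -0.06], [0.06, 0.01, -1.0]]
side 408.44051435498955 [ 0.13827493 -0.90760738  1.24937793] [[0.93, -0.36, 0.0], [-0.26, -0.69, -0.68], [0.24, 0.63, -0.74]]
{'clock': 0.1, 'qpos': [1.181, 0.277, 1.506, 0.0, 1.361, -0.121], 'qd': [0.001, -0.003, -0.003, 0.001, 0.001, -0.0], 'effort': [0.003, -41.77, -24.641, -0.0, 0.006, 0.0], 'position': [0.152, 0.554, 0.201], 'ee_rot': [-0.0, 0.134, 0.991, -0.001], 'contact_force': [1.058, 0.332, 0.201], 'moment': [0.001, -0.006, -0.059], 'gripper_force': 0.0, 'width': 0.085}
```

View pics/top0.png

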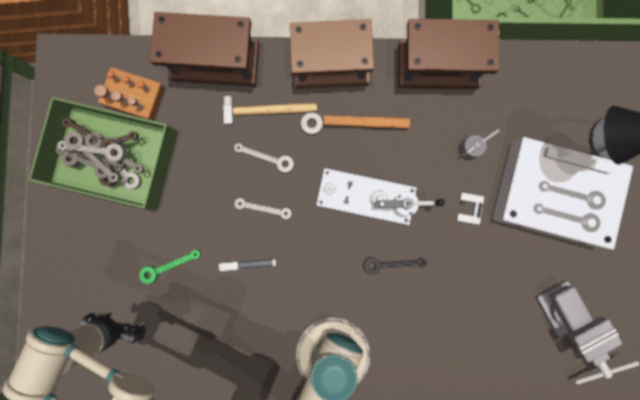

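View pics/side0.png

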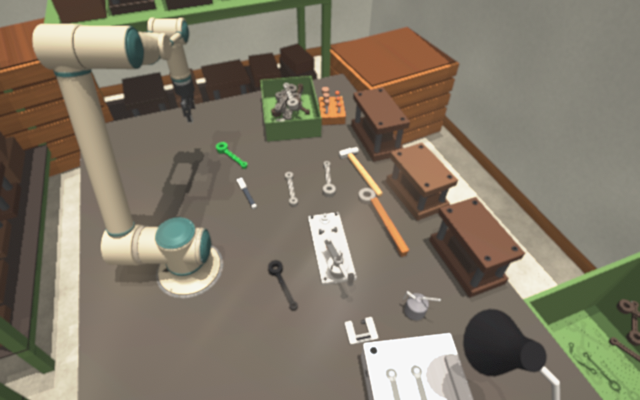

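Top view: candidates for the lever are a grey piece (285,164)-(239,148) with one big boss and one small eye; the equal-eyed link (240,204)-(286,213); a black look-alike (372,265); a green look-alike (148,275); pieces on the white board (595,199)/(590,223); and a heap in the green bin (100,150). By the description I choose the one at (265,156). The fixture is at (368,197), with the clamp hub near (408,203) and the handle near (440,203).

Run:
```python
from h import *
d=load('top')
c=d['img'][130:240,225:465]
save('crop1',cv2.resize(c[:, :],None,fx=3.33,fy=3.33,interpolation=cv2.INTER_CUBIC))
P=lambda u,v,z=None:np.round(pt(d,u,v,z),3)
print('boss',P(285,164,.028),'eye',P(239,148,.02), P(265,157))
for v in range(140,172,3): print([int(1000*P(u,v)[2]) for u in range(230,298,3)])
```

```text
boss [0.6   0.163 0.028] eye [0.651 0.312 0.02 ] [0.623 0.229 0.015]
[1, -4, -3, -7, -5, 5, 7, 0, 4, 0, -3, -1, 3, -3, -1, -5, 0, 1, -4, 3, -2, -3, 0]
[1, 1, 2, 15, 5, -3, 5, -7, 0, 0, 3, 2, -2, -1, 2, 0, -4, -2, -1, -2, -1, 6, 1]
[-1, 6, 15, 4, 22, 2, -5, -2, -3, -6, -7, -1, -2, 6, 1, 2, -1, 2, -2, 2, 3, 2, -7]
[-1, -1, 18, 14, 12, 15, 17, 17, -1, 2, -3, 0, 7, 5, 2, -1, -4, -1, 0, 0, -2, 5, -4]
[-1, 2, 7, 0, 4, 12, 17, 21, 18, 19, 19, 1446, 0, 3, -3, 1, 0, 8, 2, -4, -6, -5, -1]
[-5, 1, -3, 6, 0, 3, 1, 2, 12, 16, 17, 16, 16, -5, 2, 1446, 5, -2, 4, 2, -1, 2, -2]
[-4, 0, 1, -1, -1, 8, -1, 3, -1, 0, -3, 17, 22, 15, 16, 19, 2, 33, 29, 30, 29, -4, -1]
[-3, -2, -7, -6, 3, -4, -2, -2, -2, 1, -6, -10, 1, -1, 26, 18, 27, 25, 5, 2, 29, 0, -1]
[1, 5, -1, -3, 4, 4, 4, 4, -3, -8, -6, -1, -7, 5, 3, 1, 22, 19, -3, -2, 26, 7, -4]
[1, 0, 0, -5, 1, 3, -1, -5, 1, -7, -2, -1, -3, 9, 0, 1, 28, 23, 27, 23, 26, 0, -2]
[1, 0, -4, -4, 0, -5, 0, 2, 2, -5, 1, 5, -1, -1, -2, -4, -2, 26, 28, 29, 5, -1, 0]
```

View pics/crop1.png

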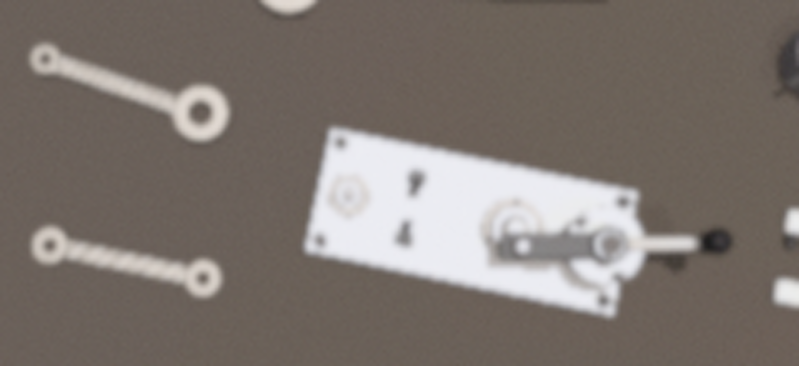

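The crop confirms it: lever boss at crop (201,112), eye (44,59). The link has two equal eyes, (50,245) and (203,278). Plate corners are (333,127), (637,190), (613,317) and (306,253), the small pin is at (348,196), and the clamp hub is (612,243) with its handle at (716,241).

Run:
```python
from h import *
d=load('top')
P=lambda x,y,z:pt(d,225+(x+.5)/3.33-.5,130+(y+.5)/3.33-.5,z)[:2]
# fixture fit from corners
src=np.array([[.12,-.06],[-.18,-.06],[-.18,.06],[.12,.06]])
dst=np.array([P(333,127,.018),P(637,190,.018),P(613,317,.018),P(306,253,.018)])
def fit(s,t):
    sm,tm=s.mean(0),t.mean(0);U,S,V=np.linalg.svd((s-sm).T@(t-tm));R=V.T@np.diag([1,np.linalg.det(V.T@U.T)])@U.T
    return R,tm-R@sm
R,t=fit(src,dst);print('res',np.abs(src@R.T+t-dst).max(),'yaw',np.degrees(np.arctan2(R[1,0],R[0,0])),'org',t)
for n,x in(('post',-.15),('big',-.07),('small',.09)):print(n,R@[x,0]+t)
print('small direct',P(348,196,.054),'hub',P(612,243,.11),'handle',P(716,241,.142))
hub=R@[-.15,0]+t; h=P(716,241,.142)-hub;print('r',np.linalg.norm(h),'ang',np.degrees(np.arctan2(*h[::-1])))
b,e=P(201,112,.028),P(44,59,.02);x=(e-b);print('lever',b,e,np.linalg.norm(x),'yaw',np.degrees(np.arctan2(x[1],x[0])),'bal',b+.045*x/np.linalg.norm(x))
```

```text
res 0.002035516913491464 yaw 79.07638712282295 org [ 0.50761315 -0.06838643]
post [ 0.47918814 -0.21566854]
big [ 0.49434815 -0.13711808]
small [0.52466816 0.01998283]
small direct [0.52242721 0.02130103] hub [ 0.48022981 -0.21506803] handle [ 0.48222529 -0.29986019]
r 0.08424641169000874 ang -87.93399003144722
lever [0.60247396 0.16283419] [0.6526541  0.31609466] 0.16126629300251477 yaw 71.87065566832712 bal [0.6164763  0.20560023]
```

```bash
cat >> h.py <<'E'
from scipy.spatial.transform import Rotation as Ro
def goal(x,y,z,psi):
    "row (units) from the current pose to TCP x,y,z with tool y at yaw psi (deg, mod 180)"
    s=manip.get_state(); w,a,b,c=s['ee_rot']; R=Ro.from_quat([a,b,c,w]).as_matrix()
    sh=R.T@(np.array([x,y,z])-s['position'])/.04
    cur=np.degrees(np.arctan2(R[1,1],R[0,1])); dt=(psi-cur+90)%180-90
    print('row',np.round(sh,3),'turn',round(-dt/10,3),'| psi',round(cur,2),'pos',np.round(s['position'],4),'tilt',round(np.degrees(np.arccos(-R[2,2])),2),'F',np.round(s['contact_force'],1),'w',round(s['width'],4),'g',round(s['gripper_force'],1),'t',round(s['clock'],2),'q',np.round(s['qpos'],2))
E
python3 -c "
from h import *
goal(.482,-.303,.2,2)"
```

```text
row [-13.63  -18.465   0.056] turn 7.26 | psi 74.6 pos [0.1525 0.5539 0.2011] tilt 0.1 F [1.1 0.3 0.2] w 0.0853 g 0.0 t 0.1 q [ 1.18  0.28  1.51  0.    1.36 -0.12]
```

>>> play_rows:
  motion:
    - [-13.6,-18.5,0,7.3,85]
    - [-13.6,-18.5,0,7.3,85]
    - [-13.6,-18.5,0,7.3,85]
    - [-13.6,-18.5,0,7.3,85]
    - [-13.6,-18.5,0,7.3,85]

```text
clock: 0.72
position: [0.2645, 0.2606, 0.2017]
ee_rot: [0.0, 0.569, 0.822, 0.0]
contact_force: [1.1, -0.2, 0.2]
width: 0.085
gripper_force: 0.0
```

```bash
python3 -c "
from h import *
goal(.482,-.303,.2,2)"
```

```text
row [-15.102   0.134   0.048] turn 1.859 | psi 20.59 pos [0.2645 0.2606 0.2017] tilt 0.03 F [ 1.1 -0.2  0.2] w 0.085 g 0.0 t 0.72 q [ 0.59 -0.04  1.88 -0.    1.3   0.23]
```

>>> play_rows:
  motion:
    - [-15.1,0.1,0,1.86,85]
    - [-15.1,0.1,0,1.86,85]
    - [-15.1,0.1,0,1.86,85]
    - [-15.1,0.1,0,1.86,85]
    - [-15.1,0.1,0,1.86,85]

```text
clock: 1.35
position: [0.3778, -0.0307, 0.2019]
ee_rot: [0.0, 0.693, 0.721, 0.0]
contact_force: [1.1, 0.8, -0.4]
width: 0.0851
gripper_force: 0.0
```

```bash
python3 -c "
from h import *
goal(.482,-.303,.2,2)"
```

```text
row [-6.904  2.336  0.046] turn 0.024 | psi 2.24 pos [ 0.3778 -0.0307  0.2019] tilt 0.05 F [ 1.1  0.8 -0.4] w 0.0851 g 0.0 t 1.35 q [-0.27 -0.03  1.87  0.    1.3  -0.31]
```

>>> play_rows:
  motion:
    - [-6.9,2.34,0,0,85]
    - [-6.9,2.34,0,0,85]
    - [-6.9,2.34,0,0,85]
    - [-6.9,2.34,0,0,85]
    - [-6.9,2.34,0,0,85]

```text
clock: 1.98
position: [0.4826, -0.3036, 0.2011]
ee_rot: [-0.0, 0.694, 0.72, -0.0]
contact_force: [0.2, 1.2, 0.2]
width: 0.0847
gripper_force: 0.0
```

Run:
```python
from h import *
goal(.482,-.303,.103,2)
d=grab('side'); R,t=d['R'],d['t']
for p in([.482,-.303,.12],[.482,-.303,.2]):
    c=R@np.array(p)+t; print(c[0]/c[2]*d['fx']+d['cx'],c[1]/c[2]*d['fy']+d['cy'])
save('side1',cv2.resize(d['img'][180:310,270:410],None,fx=4,fy=4,interpolation=cv2.INTER_CUBIC))
```

```text
row [ 0.015 -0.013  2.451] turn 0.018 | psi 2.18 pos [ 0.4826 -0.3036  0.2011] tilt 0.03 F [0.2 1.2 0.2] w 0.0847 g 0.0 t 1.98 q [-0.68  0.27  1.52 -0.    1.36 -0.72]
349.5066892391943 276.50638605794774
351.06199365792725 262.51847031804255
```

View pics/side1.png

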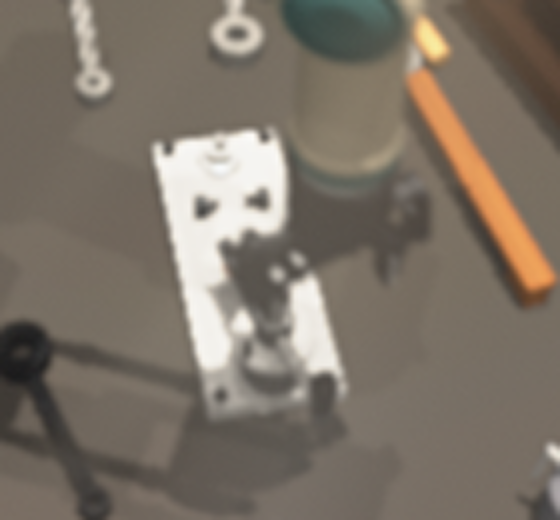

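Run:
```python
from h import *
d=load('side'); R,t=d['R'],d['t']
V,U=np.mgrid[0:400,0:640]; r=d['range_z']
ray=np.stack([(U-d['cx'])/d['fx'],(V-d['cy'])/d['fy'],np.ones_like(r)],-1)
X=(ray*r[...,None]-t)@R
for v in range(225,286,4): print(v,[(int(1e3*X[v,u,0]),int(1e3*X[v,u,1]),int(1e3*X[v,u,2])) for u in range(328,376,6)])
save('side1f',d['img'])
```

```text
225 [(529, -10, 16), (551, -16, 14), (572, -26, 16), (450, -309, 404), (457, -329, 424), (470, -337, 428), (486, -339, 423), (686, -58, 2)]
229 [(520, -31, 21), (536, -50, 36), (563, -46, 19), (447, -317, 397), (459, -327, 405), (473, -334, 406), (488, -338, 404), (528, -305, 346)]
233 [(514, -47, 18), (535, -54, 17), (558, -60, 14), (448, -318, 381), (457, -333, 396), (471, -340, 398), (490, -339, 387), (668, -95, 4)]
237 [(506, -66, 21), (424, -295, 346), (440, -299, 344), (447, -320, 366), (458, -334, 379), (472, -341, 381), (492, -339, 369), (537, -299, 297)]
241 [(475, -139, 104), (418, -309, 349), (436, -309, 339), (452, -314, 339), (469, -317, 334), (489, -315, 321), (507, -318, 316), (529, -313, 300)]
245 [(471, -149, 96), (414, -319, 346), (440, -303, 312), (454, -312, 316), (466, -325, 327), (602, -128, 2), (523, -295, 260), (537, -305, 266)]
249 [(408, -293, 296), (415, -317, 324), (526, -133, 22), (451, -320, 309), (575, -134, 0), (595, -142, 0), (615, -152, 2), (637, -158, 0)]
253 [(474, -144, 39), (415, -318, 306), (435, -316, 292), (541, -154, 17), (567, -151, 0), (587
[... 453 characters left out ...]
20, -1)]
269 [(453, -195, 21), (457, -236, 80), (476, -242, 77), (496, -247, 73), (532, -224, 20), (559, -221, 0), (580, -227, -3), (599, -236, 0)]
273 [(449, -207, 16), (464, -224, 32), (484, -229, 28), (483, -274, 97), (487, -307, 144), (552, -236, 0), (573, -242, -2), (592, -250, -2)]
277 [(443, -222, 16), (460, -234, 24), (481, -239, 19), (477, -287, 96), (484, -315, 134), (544, -252, 2), (564, -259, 1), (584, -267, 2)]
281 [(436, -239, 19), (456, -244, 16), (477, -247, 8), (498, -252, 3), (485, -315, 110), (538, -267, 2), (556, -275, 4), (577, -281, 0)]
285 [(434, -244, 3), (452, -253, 6), (473, -259, 2), (492, -266, 2), (511, -274, 3), (532, -279, -1), (552, -286, -2), (571, -293, -3)]
```

View pics/side1f.png

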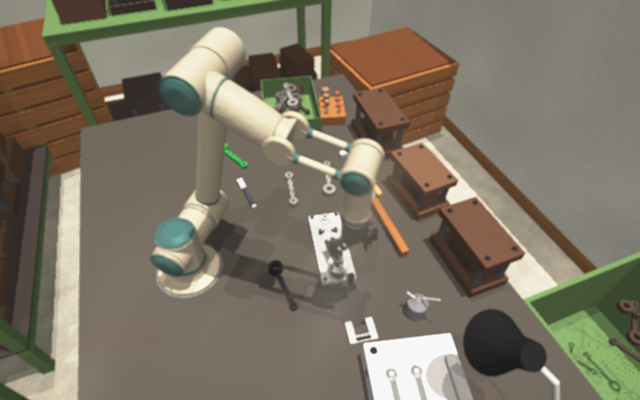

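The open fingers straddle the handle: the left finger is at px (340,257), the right at (368,245), and the handle at (352,277). Its axis measures about (0.484, -0.306). Descending.

>>> play_rows:
  motion:
    - [0.05,0,1.2,0,85]
    - [0.05,0,2.45,0,85]
    - [0.05,0,2.45,0,60]
    - [0.05,0,2.45,0,36]
    - [0.05,0,2.45,0,36]
  newtons: 20

```text
clock: 2.65
position: [0.4836, -0.2998, 0.1063]
ee_rot: [0.002, 0.693, 0.721, 0.0]
contact_force: [0.3, -0.0, -0.1]
width: 0.0362
gripper_force: 0.0
```

Run:
```python
from h import *
c=np.array([.480,-.2155])
for a in(-80,-72,-64,-55,-46,-37,-28,-19,-10,-6):
    r=np.radians(a); print(a,end=' '); goal(*(c+.09*np.array([np.cos(r),np.sin(r)])),.103,a+90)
```

```text
-80 row [-0.119  0.295  0.084] turn -0.77 | psi 2.3 pos [ 0.4836 -0.2998  0.1063] tilt 0.27 F [ 0.3 -0.  -0.1] w 0.0362 g 0.0 t 2.65 q [-0.68  0.33  1.67  0.    1.13 -0.72]
-72 row [-0.056  0.603  0.085] turn -1.57 | psi 2.3 pos [ 0.4836 -0.2998  0.1063] tilt 0.27 F [ 0.3 -0.  -0.1] w 0.0362 g 0.0 t 2.65 q [-0.68  0.33  1.67  0.    1.13 -0.72]
-64 row [0.05  0.898 0.086] turn -2.37 | psi 2.3 pos [ 0.4836 -0.2998  0.1063] tilt 0.27 F [ 0.3 -0.  -0.1] w 0.0362 g 0.0 t 2.65 q [-0.68  0.33  1.67  0.    1.13 -0.72]
-55 row [0.217 1.21  0.087] turn -3.27 | psi 2.3 pos [ 0.4836 -0.2998  0.1063] tilt 0.27 F [ 0.3 -0.  -0.1] w 0.0362 g 0.0 t 2.65 q [-0.68  0.33  1.67  0.    1.13 -0.72]
-46 row [0.431 1.491 0.087] turn -4.17 | psi 2.3 pos [ 0.4836 -0.2998  0.1063] tilt 0.27 F [ 0.3 -0.  -0.1] w 0.0362 g 0.0 t 2.65 q [-0.68  0.33  1.67  0.    1.13 -0.72]
-37 row [0.685 1.735 0.087] turn -5.07 | psi 2.3 pos [ 0.4836 -0.2998  0.1063] tilt 0.27 F [ 0.3 -0.  -0.1] w 0.0362 g 0.0 t 2.65 q [-0.68  0.33  1.67  0.    1.13 -0.72]
-28 row [0.975 1.937 0.087] turn -5.97 | psi 2.3 pos [ 0.4836 -0.2998  0.1063] tilt 0.27 F [ 0.3 -0.  -0.1] w 0.0362 g 0.0 t 2.65 q [-0.68  0.33  1.67  0.    1.13 -0.72]
-19 row [1.293 2.09  0.087] turn -6.87 | psi 2.3 pos [ 0.4836 -0.2998  0.1063] tilt 0.27 F [ 0.3 -0.  -0.1] w 0.0362 g 0.0 t 2.65 q [-0.68  0.33  1.67  0.    1.13 -0.72]
-10 row [1.631 2.192 0.086] turn -7.77 | psi 2.3 pos [ 0.4836 -0.2998  0.1063] tilt 0.27 F [ 0.3 -0.  -0.1] w 0.0362 g 0.0 t 2.65 q [-0.68  0.33  1.67  0.    1.13 -0.72]
-6 row [1.786 2.22  0.086] turn -8.17 | psi 2.3 pos [ 0.4836 -0.2998  0.1063] tilt 0.27 F [ 0.3 -0.  -0.1] w 0.0362 g 0.0 t 2.65 q [-0.68  0.33  1.67  0.    1.13 -0.72]
```

>>> play_rows:
  motion:
    - [-0.03,0.28,0,-0.8,36]
    - [0.03,0.58,0,-1.6,36]
    - [0.14,0.88,0,-2.4,36]
    - [0.3,1.19,0,-3.3,36]
    - [0.5,1.47,0,-4.1,36]

```text
clock: 3.28
position: [0.5402, -0.2772, 0.106]
ee_rot: [0.001, 0.394, 0.919, -0.001]
contact_force: [-2.3, 0.3, 1.7]
width: 0.0365
gripper_force: 1.4
```

Run:
```python
from h import *
c=np.array([.480,-.2155])
for a in(-37,-28,-19,-10,-6,-2):
    r=np.radians(a); print(a,end=' '); goal(*(c+.09*np.array([np.cos(r),np.sin(r)])),.103,a+90)
```

```text
-37 row [-0.063  0.341  0.076] turn -0.944 | psi 43.56 pos [ 0.5402 -0.2772  0.106 ] tilt 0.15 F [-2.3  0.3  1.7] w 0.0365 g 1.4 t 3.27 q [-0.59  0.39  1.58 -0.    1.17 -1.35]
-28 row [0.022 0.684 0.075] turn -1.844 | psi 43.56 pos [ 0.5402 -0.2772  0.106 ] tilt 0.15 F [-2.3  0.3  1.7] w 0.0365 g 1.4 t 3.27 q [-0.59  0.39  1.58 -0.    1.17 -1.35]
-19 row [0.159 1.009 0.075] turn -2.744 | psi 43.56 pos [ 0.5402 -0.2772  0.106 ] tilt 0.15 F [-2.3  0.3  1.7] w 0.0365 g 1.4 t 3.27 q [-0.59  0.39  1.58 -0.    1.17 -1.35]
-10 row [0.346 1.309 0.074] turn -3.644 | psi 43.56 pos [ 0.5402 -0.2772  0.106 ] tilt 0.15 F [-2.3  0.3  1.7] w 0.0365 g 1.4 t 3.27 q [-0.59  0.39  1.58 -0.    1.17 -1.35]
-6 row [0.444 1.432 0.074] turn -4.044 | psi 43.56 pos [ 0.5402 -0.2772  0.106 ] tilt 0.15 F [-2.3  0.3  1.7] w 0.0365 g 1.4 t 3.27 q [-0.59  0.39  1.58 -0.    1.17 -1.35]
-2 row [0.55  1.547 0.073] turn -4.444 | psi 43.56 pos [ 0.5402 -0.2772  0.106 ] tilt 0.15 F [-2.3  0.3  1.7] w 0.0365 g 1.4 t 3.27 q [-0.59  0.39  1.58 -0.    1.17 -1.35]
```

>>> play_rows:
  motion:
    - [-0.06,0.34,0,-0.9,36]
    - [0.02,0.68,0,-1.8,36]
    - [0.16,1.0,0,-2.7,36]
    - [0.3,1.25,0,-3.5,36]
    - [0.36,1.33,0,-3.7,36]

```text
clock: 3.9
position: [0.5695, -0.23, 0.106]
ee_rot: [0.001, 0.084, 0.996, -0.001]
contact_force: [-2.0, -2.1, 3.7]
width: 0.0361
gripper_force: 1.6
```

Run:
```python
from h import *
c=np.array([.480,-.2155])
for a in(-9,-6,-4,-2):
    r=np.radians(a); print(a,end=' '); goal(*(c+.09*np.array([np.cos(r),np.sin(r)])),.103,a+90)
```

```text
-9 row [0.017 0.008 0.074] turn -0.064 | psi 80.36 pos [ 0.5695 -0.23    0.106 ] tilt 0.19 F [-2.  -2.1  3.7] w 0.0361 g 1.6 t 3.9 q [-0.5   0.4   1.57 -0.    1.17 -1.9 ]
-6 row [0.022 0.126 0.074] turn -0.364 | psi 80.36 pos [ 0.5695 -0.23    0.106 ] tilt 0.19 F [-2.  -2.1  3.7] w 0.0361 g 1.6 t 3.9 q [-0.5   0.4   1.57 -0.    1.17 -1.9 ]
-4 row [0.028 0.204 0.073] turn -0.564 | psi 80.36 pos [ 0.5695 -0.23    0.106 ] tilt 0.19 F [-2.  -2.1  3.7] w 0.0361 g 1.6 t 3.9 q [-0.5   0.4   1.57 -0.    1.17 -1.9 ]
-2 row [0.037 0.282 0.073] turn -0.764 | psi 80.36 pos [ 0.5695 -0.23    0.106 ] tilt 0.19 F [-2.  -2.1  3.7] w 0.0361 g 1.6 t 3.9 q [-0.5   0.4   1.57 -0.    1.17 -1.9 ]
```

Push on gently until the stop is felt.

>>> play_rows:
  motion:
    - [0.02,0.06,0,-0.2,36]
    - [0.02,0.13,0,-0.3,36]
    - [0.03,0.19,0,-0.4,36]
    - [0.03,0.22,0,-0.4,36]
    - [0.03,0.22,0,-0.4,36]

```text
clock: 4.53
position: [0.5697, -0.2254, 0.1057]
ee_rot: [0.001, 0.05, 0.999, -0.004]
contact_force: [-2.0, -9.2, 4.7]
width: 0.0357
gripper_force: 5.1
```

Run:
```python
from h import *
goal(.569,-.23,.22,80)
```

```text
row [-0.003 -0.141 -2.856] turn 0.429 | psi 84.29 pos [ 0.5697 -0.2254  0.1057] tilt 0.5 F [-2.  -9.2  4.7] w 0.0357 g 5.1 t 4.53 q [-0.49  0.39  1.57 -0.01  1.17 -1.95]
```

Force rose from 2 to 9 N, so the clamp is at its stop. Back off, open and rise.

>>> play_rows:
  motion:
    - [0,-0.16,0,0.3,46]
    - [0,-0.16,0,0.3,56]
    - [0,-0.16,-1.0,0.3,60]
    - [0,-0.16,-2.3,0.3,60]
    - [0,-0.16,-3.0,0.3,85]

```text
clock: 5.15
position: [0.5698, -0.227, 0.2268]
ee_rot: [0.002, 0.076, 0.997, -0.0]
contact_force: [0.5, 0.5, -0.7]
width: 0.0764
gripper_force: 0.0
```

Run:
```python
from h import *
goal(.6165,.2055,.22,-18.1)
```

```text
row [ 0.476 10.864  0.165] turn -8.056 | psi 81.34 pos [ 0.5698 -0.227   0.2268] tilt 0.24 F [ 0.5  0.5 -0.7] w 0.0764 g 0.0 t 5.15 q [-0.49  0.32  1.38  0.    1.44 -1.91]
```

Turn the other way (+9.94), so the last joint stays in range later.

>>> play_rows:
  motion:
    - [0.48,10.85,0,9.94,85]
    - [0.48,10.85,0,9.94,85]
    - [0.48,10.85,0,9.94,85]
    - [0.48,10.85,0,9.94,85]
    - [0.48,10.85,0,9.94,85]

```text
clock: 5.78
position: [0.6009, 0.0689, 0.2239]
ee_rot: [-0.0, 0.498, 0.867, 0.001]
contact_force: [1.0, -0.6, -0.7]
width: 0.085
gripper_force: 0.0
```

Run:
```python
from h import *
goal(.6165,.2055,.14,-18.1)
d=grab('top')
save('top2',cv2.resize(d['img'][150:250,310:460],None,fx=4,fy=4,interpolation=cv2.INTER_CUBIC))
```

```text
row [2.752 2.055 2.101] turn 4.834 | psi 30.24 pos [0.6009 0.0689 0.2239] tilt 0.06 F [ 1.  -0.6 -0.7] w 0.085 g 0.0 t 5.78 q [-0.    0.31  1.4   0.    1.43 -0.53]
```

View pics/top2.png

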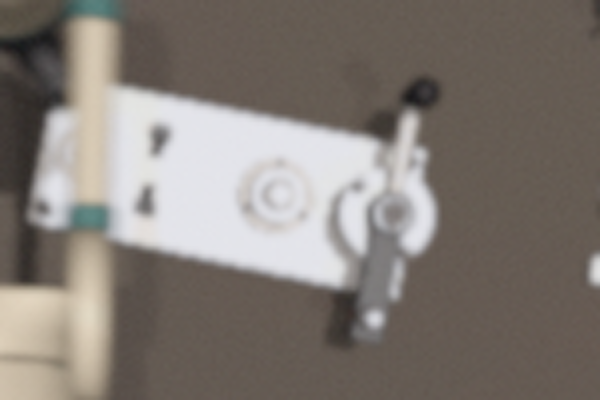

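The clamp is fully open: the arm runs from hub (395,212) to spindle (372,318), square to the plate edge. The big pin is visible at crop (278,195).

>>> play_rows:
  motion:
    - [2.75,2.05,1.0,4.83,85]
    - [2.75,2.05,2.1,4.83,85]
    - [2.75,2.05,2.1,4.83,85]
    - [2.75,2.05,2.1,4.83,85]
    - [2.75,2.05,2.1,4.83,85]

```text
clock: 6.45
position: [0.615, 0.2039, 0.1388]
ee_rot: [-0.001, 0.808, 0.589, -0.001]
contact_force: [-0.3, -0.3, -0.7]
width: 0.0851
gripper_force: 0.0
```

Run:
```python
from h import *
d=load('top'); print('big',pt(d,310+278.5/4-.5,150+195.5/4-.5,.054))
goal(.6165,.2055,.14,-18.1)
# lever refit from depth in first side image: points 8..35 mm high near it
import os
d=grab('side')
V,U=np.mgrid[0:400,0:640]; r=d['range_z']
ray=np.stack([(U-d['cx'])/d['fx'],(V-d['cy'])/d['fy'],np.ones_like(r)],-1)
X=(ray*r[...,None]-d['t'])@d['R']
R,t=d['R'],d['t']
for p in([.602,.163,.028],[.6525,.316,.02],[.6165,.2055,.019],[.6165,.2055,.14]):
    c=R@np.array(p)+t; print((c[:2]/c[2])*[d['fx'],d['fy']]+[d['cx'],d['cy']])
save('side2',cv2.resize(d['img'][100:220,270:400],None,fx=4,fy=4,interpolation=cv2.INTER_CUBIC))
```

```text
big [ 0.49397957 -0.13428832  0.054     ]
row [ 0.048  0.023 -0.03 ] turn 0.027 | psi -17.83 pos [0.615  0.2039 0.1388] tilt 0.11 F [-0.3 -0.3 -0.7] w 0.0851 g 0.0 t 6.45 q [0.21 0.42 1.44 0.   1.28 0.52]
[328.56896718 187.62444625]
[326.05780833 162.49528346]
[327.90961618 181.4089347 ]
[328.51304659 160.20796226]
```

View pics/side2.png

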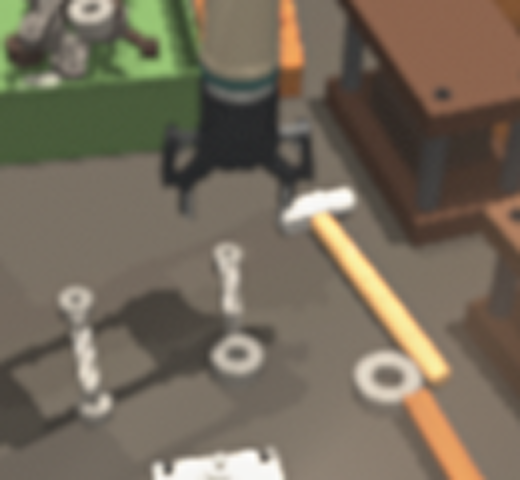

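The boss at crop (237,354) and eye at (228,255) match the predicted positions to within about 1 px (2–3 mm). The gripper is above the shank and clear of the hammer. Descending.

>>> play_rows:
  motion:
    - [0.03,0.02,1.0,0,60]
    - [0.03,0.02,2.0,0,50]
    - [0.03,0.02,2.8,0,50]
    - [0.03,0.02,3.0,0,50]
    - [0.03,0.02,3.0,0,50]

```text
clock: 7.12
position: [0.617, 0.2039, 0.0201]
ee_rot: [-0.0, 0.808, 0.59, 0.0]
contact_force: [0.5, 0.3, 0.3]
width: 0.0497
gripper_force: 0.0
```

```bash
python3 -c "
from h import *
goal(.6163,.205,.005,-18.1)"
```

```text
row [ 0.021 -0.025  0.377] turn 0.038 | psi -17.72 pos [0.617  0.2039 0.0201] tilt 0.02 F [0.5 0.3 0.3] w 0.0497 g 0.0 t 7.12 q [0.21 0.52 1.58 0.   1.03 0.52]
```

>>> play_rows:
  motion:
    - [0.02,-0.02,0.2,0.04,50]
    - [0.02,-0.02,0.38,0.04,45]
    - [0.02,-0.02,0.38,0.04,36]
    - [0.02,-0.02,0.38,0.04,30]
    - [0.02,-0.02,0.38,0.04,26]
  newtons: 80

```text
clock: 7.75
position: [0.6165, 0.2049, 0.005]
ee_rot: [0.0, 0.81, 0.587, 0.0]
contact_force: [-0.1, 0.4, -0.1]
width: 0.0262
gripper_force: 0.0
```

>>> play_rows:
  motion:
    - [0,0,0,0,20]
    - [0,0,0,0,10]
    - [0,0,0,0,5]
    - [0,0,0,0,5]
    - [0,0,0,0,5]
  newtons: 80

```text
clock: 8.38
position: [0.6163, 0.2049, 0.0047]
ee_rot: [-0.0, 0.81, 0.587, 0.0]
contact_force: [-0.1, -0.3, -0.1]
width: 0.0051
gripper_force: 0.0
```

```bash
python3 -c "
from h import *
goal(.6163,.205,.005,-18.1)"
```

```text
row [ 0.004 -0.    -0.007] turn -0.007 | psi -18.17 pos [0.6163 0.2049 0.0047] tilt 0.0 F [-0.1 -0.3 -0.1] w 0.0051 g 0.0 t 8.38 q [0.21 0.54 1.6  0.   1.   0.53]
```

The fingers closed on nothing. Look before moving.

Run:
```python
from h import *
d=grab('side'); a=cv2.resize(d['img'][140:215,290:370],None,fx=5,fy=5,interpolation=cv2.INTER_CUBIC)
e=grab('top'); b=cv2.resize(e['img'][125:200,225:305],None,fx=5,fy=5,interpolation=cv2.INTER_CUBIC)
save('both3',np.hstack([a,b]))
for n,q in(('side',d),('top',e)):
  for p in([.6163,.2049,.005],[.602,.163,.028],[.6525,.316,.02]):
    c=q['R']@np.array(p)+q['t']; print(n,p,(c[:2]/c[2])*[q['fx'],q['fy']]+[q['cx'],q['cy']])
```

```text
side [0.6163, 0.2049, 0.005] [327.85327116 183.82794488]
side [0.602, 0.163, 0.028] [328.56896718 187.62444625]
side [0.6525, 0.316, 0.02] [326.05780833 162.49528346]
top [0.6163, 0.2049, 0.005] [272.77456173 159.69775188]
top [0.602, 0.163, 0.028] [284.95545482 163.43112153]
top [0.6525, 0.316, 0.02] [237.89151692 147.4158979 ]
```

View pics/both3.png

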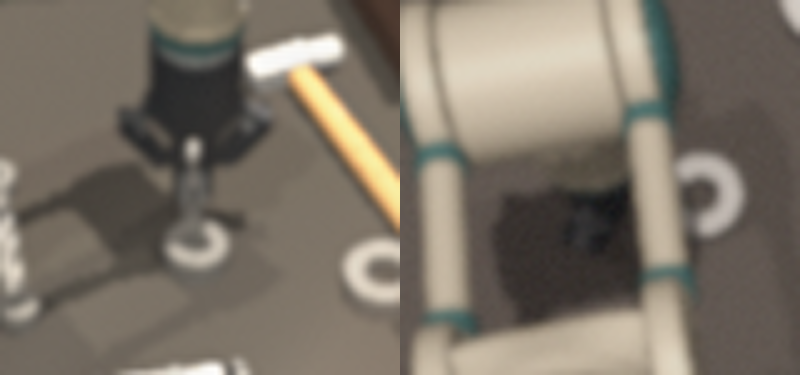

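Run:
```python
from h import *
for n,us,vs in(('top',range(254,292,3),range(156,186,3)),('side',range(314,342,3),range(162,196,3))):
    d=load(n); print(n,list(us))
    for v in vs: print(v,[tuple(int(1e3*q) for q in pt(d,u,v)) for u in us])
```

```text
top [254, 257, 260, 263, 266, 269, 272, 275, 278, 281, 284, 287, 290]
156 [(580, 207, 358), (580, 200, 359), (584, 197, 330), (586, 191, 317), (589, 186, 296), (593, 183, 265), (569, 152, 445), (568, 145, 448), (570, 139, 440), (626, 176, 23), (625, 166, 28), (625, 157, 27), (629, 149, 1)]
159 [(587, 226, 243), (582, 212, 279), (582, 203, 283), (583, 197, 274), (586, 192, 256), (587, 185, 244), (562, 152, 448), (561, 144, 452), (561, 138, 451), (615, 175, 28), (616, 166, 24), (616, 156, 26), (616, 146, 31)]
162 [(608, 266, 0), (584, 224, 205), (581, 211, 230), (581, 203, 229), (581, 196, 225), (585, 191, 201), (555, 151, 449), (554, 144, 457), (554, 137, 452), (607, 176, 21), (610, 169, -2), (610, 159, 0), (606, 146, 29)]
165 [(599, 266, -2), (598, 255, 3), (581, 223, 153), (580, 212, 168), (579, 203, 170), (589, 205, 91), (548, 151, 452), (547, 143, 458), (547, 137, 458), (597, 175, 25), (600, 168, 0), (600, 158, 1), (597, 147, 21)]
168 [(588, 265, 0), (589, 256, -3), (574, 225, 137), (574, 217, 134), (577, 211, 108), (590, 218, -7), (589, 207, 2), (540, 143, 464), (540, 136, 466), 
[... 2427 characters left out ...]
), (635, 205, 2), (646, 197, 6), (658, 193, 5), (671, 191, 2)]
186 [(561, 226, -8), (570, 214, 0), (582, 210, -1), (584, 180, 27), (596, 178, 24), (608, 174, 24), (618, 166, 28), (641, 186, 0), (653, 181, 0), (664, 175, 2)]
189 [(549, 195, 7), (563, 196, 1), (575, 193, 0), (578, 165, 25), (588, 157, 30), (608, 172, 7), (613, 152, 25), (632, 165, 5), (646, 165, 0), (655, 155, 7)]
192 [(545, 183, 2), (558, 181, 0), (569, 176, 0), (576, 160, 13), (582, 142, 29), (594, 140, 26), (606, 136, 25), (629, 156, -2), (639, 148, 1), (650, 143, 1)]
195 [(540, 171, -2), (550, 162, 3), (564, 162, -1), (575, 157, -1), (585, 148, 3), (593, 136, 13), (607, 137, 6), (620, 135, 3), (632, 133, 1), (645, 130, 0)]
```

>>> play_rows:
  motion:
    - [0,0,0,0,20]
    - [0,0,0,0,40]
    - [0,0,0,0,50]
    - [0,0,-1.5,0,60]
    - [0,0,-3.0,0,60]

```text
clock: 9.1
position: [0.6157, 0.2047, 0.1252]
ee_rot: [-0.0, 0.81, 0.587, -0.001]
contact_force: [1.3, 0.1, 0.6]
width: 0.0602
gripper_force: 0.0
```

>>> play_rows:
  motion:
    - [0,0,-1,0,60]
    - [0,0,-1,0,60]

```text
clock: 9.35
position: [0.6189, 0.2054, 0.1693]
ee_rot: [0.002, 0.81, 0.587, 0.004]
contact_force: [0.4, 0.2, -0.4]
width: 0.0604
gripper_force: 0.0
```

Run:
```python
from h import *
goal(.6163,.205,.005,-18.1)
d=grab('side'); save('side4',cv2.resize(d['img'][140:215,280:360],None,fx=7,fy=7,interpolation=cv2.INTER_CUBIC))
```

```text
row [-0.049 -0.09   4.108] turn -0.007 | psi -18.17 pos [0.6189 0.2054 0.1693] tilt 0.52 F [ 0.4  0.2 -0.4] w 0.0604 g 0.0 t 9.35 q [0.21 0.4  1.39 0.   1.34 0.53]
```

View pics/side4.png

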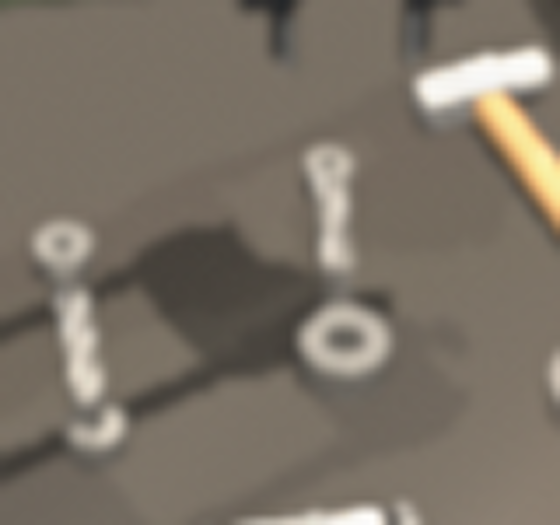

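The lever is undisturbed (eye (329,163), boss (345,340)), but the fingertips at (283,55) and (415,50) sit higher than the reported TCP implies. So the fingers closed above the shank. Measure the true tip height.

Run:
```python
from h import *
s=manip.get_state(); print(s['position'],s['width'])
d=load('side'); d2=grab('side')
V,U=np.mgrid[0:400,0:640]
for d in(d,d2):
    r=d['range_z']; ray=np.stack([(U-d['cx'])/d['fx'],(V-d['cy'])/d['fy'],np.ones_like(r)],-1)
    X=(ray*r[...,None]-d['t'])@d['R']
    m=(abs(X[...,0]-.617)<.08)&(abs(X[...,1]-.205)<.04)&(X[...,2]>.08)&(X[...,2]<.3)
    for v in range(138,160): 
        k=np.where(m[v])[0]; print(v,[(int(u),*(int(q*1e3) for q in X[v,u])) for u in k[::2]][:12])
```

```text
[0.61710806 0.20499604 0.16652493] 0.06014677053864991
138 [(313, 555, 217, 263), (315, 561, 211, 265), (317, 570, 214, 260), (319, 580, 218, 254), (321, 583, 205, 263), (323, 589, 200, 265), (337, 639, 183, 264), (339, 648, 185, 260), (341, 657, 186, 256), (343, 661, 178, 261), (345, 669, 177, 260)]
139 [(313, 554, 213, 261), (315, 563, 217, 255), (317, 570, 215, 255), (319, 577, 212, 255), (321, 581, 201, 262), (337, 640, 186, 256), (339, 647, 182, 258), (341, 656, 184, 253), (343, 661, 177, 257), (345, 667, 173, 258)]
140 [(314, 558, 214, 254), (316, 565, 211, 254), (318, 573, 211, 252), (320, 580, 208, 253), (337, 646, 197, 241), (339, 647, 182, 252), (341, 657, 186, 246), (344, 665, 176, 251)]
141 [(314, 556, 210, 253), (317, 568, 209, 250), (319, 574, 204, 252), (321, 582, 203, 250), (338, 647, 191, 240), (340, 651, 181, 247)]
142 [(318, 575, 216, 238), (320, 578, 203, 247), (337, 644, 193, 235), (339, 649, 185, 240)]
143 [(318, 573, 212, 236), (320, 578, 203, 242), (337, 644, 193, 230), (339, 652, 192, 228)]
144 [(318, 573, 211, 232), (320, 580, 207, 233), (337, 646, 196, 222)
[... 1394 characters left out ...]
1), (339, 649, 186, 239)]
143 [(318, 572, 210, 238), (320, 580, 207, 238), (337, 642, 187, 235), (339, 648, 182, 237)]
144 [(318, 573, 212, 231), (320, 578, 204, 236), (337, 643, 191, 227), (339, 649, 185, 230)]
145 [(318, 572, 209, 229), (320, 579, 206, 229), (337, 639, 181, 231), (339, 649, 184, 225)]
146 [(318, 573, 211, 222), (321, 580, 198, 231), (338, 646, 185, 220), (340, 653, 184, 219)]
147 [(318, 576, 217, 211), (320, 580, 208, 217), (337, 642, 186, 216), (339, 651, 187, 212)]
148 [(318, 573, 211, 212), (320, 579, 206, 214), (337, 641, 185, 212)]
149 [(320, 580, 208, 207), (337, 641, 184, 208)]
150 [(320, 579, 205, 205)]
151 []
152 []
153 []
154 []
155 []
156 []
157 []
158 []
159 []
```

True fingertips are about 25–35 mm above the reported z (tip depth 0.205 against 0.1665 reported, at 60 mm opening), while xy agrees. I'll descend below reported zero in small steps, watching the force.

>>> play_rows:
  motion:
    - [0,0,1.2,0,45]
    - [0,0,2.6,0,40]
    - [0,0,3.8,0,40]
    - [0,0,4.1,0,40]
    - [0,0,4.1,0,40]

```text
clock: 10.07
position: [0.6156, 0.2047, -0.0004]
ee_rot: [-0.001, 0.81, 0.587, -0.001]
contact_force: [1.1, 0.1, 0.5]
width: 0.0397
gripper_force: 0.0
```

>>> play_rows:
  motion:
    - [0,0,0.1,0,40]
    - [0,0,0.2,0,40]
    - [0,0,0.3,0,40]
    - [0,0,0.3,0,40]

```text
clock: 10.58
position: [0.6161, 0.2048, -0.0112]
ee_rot: [-0.0, 0.81, 0.587, 0.0]
contact_force: [0.2, 0.9, -0.2]
width: 0.0404
gripper_force: 0.0
```

Run:
```python
from h import *
goal(.6163,.205,-.02,-18.1)
V,U=np.mgrid[0:400,0:640]
z=[]
for i in range(6):
    d=manip.get_image('side'); r=d['range_z']
    z.append(r)
r=np.median(z,0); ray=np.stack([(U-d['cx'])/d['fx'],(V-d['cy'])/d['fy'],np.ones_like(r)],-1)
X=(ray*r[...,None]-d['t'])@d['R']
for v in range(170,190):print(v,[(u,*(int(q*1e3) for q in X[v,u])) for u in (321,322,323,324,331,332,333,334,335,336)])
```

```text
row [0.006 0.002 0.22 ] turn -0.007 | psi -18.17 pos [ 0.6161  0.2048 -0.0112] tilt 0.0 F [ 0.2  0.9 -0.2] w 0.0404 g 0.0 t 10.57 q [0.21 0.56 1.62 0.   0.97 0.53]
170 [(321, 589, 217, 84), (322, 590, 210, 89), (323, 589, 195, 103), (324, 594, 196, 101), (331, 622, 191, 96), (332, 624, 185, 100), (333, 627, 182, 102), (334, 631, 181, 101), (335, 642, 196, 85), (336, 682, 272, 3)]
171 [(321, 586, 209, 86), (322, 585, 196, 99), (323, 589, 196, 97), (324, 592, 193, 98), (331, 660, 276, 0), (332, 623, 183, 97), (333, 627, 182, 96), (334, 631, 181, 96), (335, 638, 186, 89), (336, 648, 198, 75)]
172 [(321, 584, 204, 86), (322, 585, 196, 93), (323, 589, 194, 93), (324, 593, 194, 91), (331, 658, 271, 0), (332, 660, 265, 4), (333, 627, 180, 92), (334, 632, 182, 89), (335, 636, 181, 89), (336, 646, 193, 75)]
173 [(321, 583, 201, 83), (322, 586, 198, 85), (323, 589, 195, 86), (324, 594, 196, 84), (331, 655, 263, 2), (332, 659, 261, 2), (333, 630, 188, 79), (334, 635, 187, 78), (335, 637, 184, 80), (336, 644, 188, 74)]
174 [(321, 583, 201, 78), (322, 588, 203, 74), (323, 591, 200, 75), (324, 624
[... 2592 characters left out ...]
 31), (334, 626, 162, 29), (335, 641, 185, 0), (336, 644, 182, 2)]
187 [(321, 584, 202, 0), (322, 586, 197, 3), (323, 581, 173, 28), (324, 584, 170, 30), (331, 613, 165, 25), (332, 616, 160, 28), (333, 619, 157, 30), (334, 623, 157, 29), (335, 638, 179, 1), (336, 643, 178, 0)]
188 [(321, 581, 196, 1), (322, 585, 193, 1), (323, 579, 168, 28), (324, 582, 165, 30), (331, 613, 164, 19), (332, 613, 153, 30), (333, 617, 153, 29), (334, 621, 151, 29), (335, 636, 175, 0), (336, 641, 175, -1)]
189 [(321, 580, 192, 0), (322, 583, 189, 1), (323, 578, 165, 26), (324, 580, 160, 29), (331, 614, 165, 12), (332, 611, 149, 29), (333, 616, 149, 27), (334, 619, 146, 29), (335, 632, 166, 4), (336, 636, 164, 4)]
```

The tips are really at z≈25 mm with −11 mm reported, and xy is confirmed. Go 16 mm lower.

>>> play_rows:
  motion:
    - [0,0,0.15,0,40]
    - [0,0,0.3,0,40]
    - [0,0,0.4,0,40]
    - [0,0,0.4,0,34]
    - [0,0,0.4,0,30]

```text
clock: 11.5
position: [0.6164, 0.2049, -0.0273]
ee_rot: [-0.0, 0.81, 0.587, 0.0]
contact_force: [0.7, 0.0, 0.7]
width: 0.0299
gripper_force: 0.0
```

>>> play_rows:
  motion:
    - [0,0,0,0,24]
    - [0,0,0,0,18]
    - [0,0,0,0,10]
    - [0,0,0,0,5]
    - [0,0,0,0,5]
  newtons: 80

```text
clock: 12.12
position: [0.6168, 0.2049, -0.0267]
ee_rot: [0.0, 0.81, 0.587, 0.001]
contact_force: [0.7, 0.8, 4.1]
width: 0.014
gripper_force: 80.4
```

Gripped (80 N, 14 mm). Lift a little, then check.

>>> play_rows:
  motion:
    - [0,0,0,0,5]
    - [0,0,-0.2,0,5]
    - [0,0,-0.5,0,5]
    - [0,0,-0.75,0,5]
    - [0,0,-0.75,0,5]
  newtons: 110

```text
clock: 12.75
position: [0.6171, 0.2051, 0.0038]
ee_rot: [0.0, 0.81, 0.587, 0.001]
contact_force: [-0.2, -0.5, -5.4]
width: 0.0133
gripper_force: 108.1
```

```bash
cat >> h.py <<'E'
def cloud(n,k=6):
    for i in range(k):
        d=manip.get_image(n); z=[d['range_z']] if i==0 else z+[d['range_z']]
    r=np.median(z,0); V,U=np.mgrid[0:400,0:640]
    ray=np.stack([(U-d['cx'])/d['fx'],(V-d['cy'])/d['fy'],np.ones_like(r)],-1)
    return d,(ray*r[...,None]-d['t'])@np.array(d['R'])
E
python3 - <<'E'
from h import *
goal(.6163,.205,.12,-18.1); print(manip.get_state()['moment'])
d,X=cloud('side')
for v in range(150,190,3):print(v,[(u,*(int(q*1e3) for q in X[v,u])) for u in range(318,342,3)])
save('side5',cv2.resize(d['img'][130:205,280:380],None,fx=7,fy=7,interpolation=cv2.INTER_CUBIC))
E
```

```text
row [-0.004 -0.013 -2.905] turn -0.006 | psi -18.16 pos [0.6171 0.2051 0.0038] tilt 0.13 F [-0.2 -0.5 -5.4] w 0.0133 g 108.1 t 12.75 q [0.21 0.54 1.6  0.   1.   0.53]
[-0.02612399 -0.00447994  0.04198318]
150 [(318, 657, 428, 0), (321, 583, 204, 205), (324, 587, 184, 219), (327, 595, 173, 226), (330, 606, 171, 225), (333, 618, 169, 222), (336, 636, 181, 207), (339, 747, 391, 1)]
153 [(318, 648, 404, 3), (321, 578, 193, 200), (324, 586, 182, 206), (327, 596, 176, 208), (330, 608, 175, 205), (333, 620, 172, 204), (336, 632, 172, 200), (339, 729, 351, 21)]
156 [(318, 641, 387, 1), (321, 579, 193, 184), (324, 586, 182, 191), (327, 595, 172, 197), (330, 606, 168, 197), (333, 618, 167, 193), (336, 633, 172, 184), (339, 731, 354, 0)]
159 [(318, 577, 222, 144), (321, 579, 194, 168), (324, 586, 180, 177), (327, 596, 173, 179), (330, 606, 168, 181), (333, 618, 165, 179), (336, 634, 172, 168), (339, 725, 338, -2)]
162 [(318, 572, 209, 141), (321, 583, 204, 142), (324, 595, 200, 141), (327, 595, 171, 166), (330, 607, 169, 164), (333, 629, 188, 140), (336, 640, 186, 138), (339, 656, 190, 130)]
16
[... 841 characters left out ...]
0), (339, 678, 229, 0)]
180 [(318, 587, 245, 0), (321, 599, 240, 0), (324, 588, 182, 59), (327, 600, 178, 58), (330, 611, 172, 60), (333, 623, 169, 58), (336, 658, 215, 2), (339, 671, 212, 0)]
183 [(318, 579, 226, 2), (321, 591, 221, 2), (324, 583, 167, 57), (327, 599, 174, 45), (330, 609, 167, 48), (333, 616, 152, 60), (336, 651, 198, 2), (339, 664, 196, 0)]
186 [(318, 572, 208, 4), (321, 585, 206, 2), (324, 577, 152, 56), (327, 588, 147, 57), (330, 599, 142, 58), (333, 610, 138, 58), (336, 645, 185, 0), (339, 657, 181, 0)]
189 [(318, 567, 194, 1), (321, 579, 191, 0), (324, 578, 154, 37), (327, 585, 140, 48), (330, 596, 135, 49), (333, 611, 139, 39), (336, 638, 168, 0), (339, 651, 165, -1)]
```

View pics/side5.png

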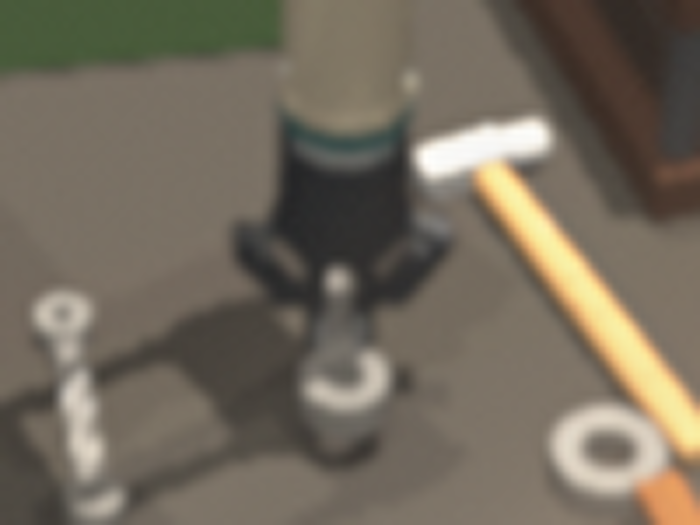

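Picture 10 shows the lever held at its shank and lifted, with the boss at crop (345,385). Its top is uniformly at z≈58 mm and the shank top at ≈48 mm, so it is level with its underside at ≈30 mm (reported z + 26 mm). The viewing budget is spent, so I'll use depth numbers from here.

>>> play_rows:
  motion:
    - [0,0,-0.6,0,5]
    - [0,0,-1.2,0,5]
    - [0,0,-1.8,0,5]
    - [0,0,-2.3,0,5]
    - [0,0,-2.6,0,5]

```text
clock: 13.68
position: [0.6165, 0.2049, 0.1076]
ee_rot: [0.0, 0.81, 0.587, 0.0]
contact_force: [-0.0, 0.3, -4.8]
width: 0.0131
gripper_force: 108.3
```

```bash
python3 -c "
from h import *
goal(.5024,-.0919,.108,-10.7)"
```

```text
row [-7.939 -0.397 -0.015] turn -0.747 | psi -18.17 pos [0.6165 0.2049 0.1076] tilt 0.05 F [-0.   0.3 -4.8] w 0.0131 g 108.3 t 13.68 q [0.21 0.45 1.48 0.   1.21 0.53]
```

>>> play_rows:
  motion:
    - [-0.3,0,0,-0.05,5]
    - [-0.9,-0.05,0,-0.1,5]
    - [-1.6,-0.1,0,-0.2,5]
    - [-2.3,-0.1,0,-0.3,5]
    - [-3.0,-0.15,0,-0.35,5]

```text
clock: 14.3
position: [0.5715, 0.091, 0.1053]
ee_rot: [-0.001, 0.791, 0.611, -0.001]
contact_force: [0.1, -0.8, -6.3]
width: 0.0131
gripper_force: 108.3
```

>>> play_rows:
  motion:
    - [-0.7,0,0,-0.07,5]
    - [-1.4,0,0,-0.14,5]
    - [-2.1,0,0,-0.2,5]
    - [-2.7,0,0,-0.25,5]
    - [-3.2,0,0,-0.25,5]

```text
clock: 14.92
position: [0.5391, -0.0325, 0.1057]
ee_rot: [-0.001, 0.778, 0.628, -0.001]
contact_force: [0.5, 0.2, -5.7]
width: 0.013
gripper_force: 108.3
```

```bash
python3 -c "
from h import *
goal(.5024,-.0919,.108,-10.7)"
```

```text
row [-1.645 -0.583 -0.055] turn -0.15 | psi -12.2 pos [ 0.5391 -0.0325  0.1057] tilt 0.14 F [ 0.5  0.2 -5.7] w 0.013 g 108.3 t 14.93 q [-0.19  0.3   1.73 -0.    1.12  0.02]
```

>>> play_rows:
  motion:
    - [-0.5,-0.15,0,-0.1,5]
    - [-1.0,-0.35,0,-0.15,5]
    - [-1.45,-0.5,0,-0.15,5]
    - [-1.64,-0.58,0,-0.15,5]
    - [-1.64,-0.58,0,-0.15,5]

```text
clock: 15.55
position: [0.5041, -0.0906, 0.1067]
ee_rot: [-0.0, 0.77, 0.638, 0.0]
contact_force: [-0.6, 0.5, -5.5]
width: 0.0131
gripper_force: 108.2
```

Run:
```python
from h import *
goal(.5024,-.0919,.058,-10.7)
for n in('side','top'):
    d,X=cloud(n,8)
    # expected boss/eye, lever underside at reported z+26mm
    s=manip.get_state(); p=s['position']; a=np.radians(79.3); ax=np.array([np.cos(a),np.sin(a)])
    zu=p[2]+.026
    for nm,off,h,rad in(('boss',-.045,.028,.026),('eye',.115,.02,.014)):
        c=p[:2]+off*ax
        m=(np.hypot(X[...,0]-c[0],X[...,1]-c[1])<rad+.014)&(abs(X[...,2]-zu-h)<.012)
        m&=((X[...,:2]-p[:2])@ax*np.sign(off)>(.019 if off<0 else .1))
        Q=X[m]; 
        if len(Q)>5:
            (cx,cy),r=cv2.minEnclosingCircle(Q[:,:2].astype(np.float32)*1000)
            print(n,nm,'exp',np.round(c*1e3,1),'circ',round(cx,1),round(cy,1),'r',round(r,1),'mean',np.round(Q.mean(0)*1e3,1),'zmed',round(float(np.median(Q[:,2]))*1e3,1),'exp z',round((zu+h)*1e3,1),'n',len(Q))
        else: print(n,nm,'few',len(Q))
```

```text
row [-0.039 -0.035  1.217] turn -0.004 | psi -10.74 pos [ 0.5041 -0.0906  0.1067] tilt 0.03 F [-0.6  0.5 -5.5] w 0.0131 g 108.2 t 15.55 q [-0.31  0.26  1.79  0.    1.1  -0.13]
side boss exp [ 496.1 -134.2] circ 495.0 -134.1 r 26.7 mean [ 493.1 -137.9  160.1] zmed 161.8 exp z 160.6 n 159
side eye few 0
top boss few 5
top eye exp [525.6  22.6] circ 525.1 22.8 r 15.6 mean [525.9  22.9 152.1] zmed 152.4 exp z 152.7 n 69
```

Depth confirms the boss at (495,−134), the eye at (525,23), and a level lever. Pins are at (494,−136) and (524,21). Lower to 30 mm above the pins.

>>> play_rows:
  motion:
    - [-0.04,-0.03,0.2,0,5]
    - [-0.04,-0.03,0.5,0,5]
    - [-0.04,-0.03,0.8,0,5]
    - [-0.04,-0.03,1.05,0,5]
    - [-0.04,-0.03,1.2,0,5]

```text
clock: 16.98
position: [0.5023, -0.0916, 0.0577]
ee_rot: [-0.001, 0.77, 0.638, -0.0]
contact_force: [-0.2, 0.4, -6.2]
width: 0.0132
gripper_force: 108.3
```

>>> play_rows:
  motion:
    - [0,0,0,0,5]
    - [0,0,0,0,5]
    - [0,0,0,0,5]
    - [0,0,0,0,5]
    - [0,0,0,0,5]

```text
clock: 17.6
position: [0.5028, -0.0917, 0.0589]
ee_rot: [0.0, 0.77, 0.638, 0.0]
contact_force: [-0.4, 0.4, -5.2]
width: 0.0133
gripper_force: 108.2
```

Run:
```python
from h import *
goal(.5024,-.0919,.058,-10.7)
p=manip.get_state()['position']; a=np.radians(79.3); ax=np.array([np.cos(a),np.sin(a)]); zu=p[2]+.026
for n,nm,off,h,rad in(('side','boss',-.045,.028,.026),('top','eye',.115,.02,.014)):
    d,X=cloud(n,8); c=p[:2]+off*ax
    m=(np.hypot(X[...,0]-c[0],X[...,1]-c[1])<rad+.014)&(abs(X[...,2]-zu-h)<.012)&((X[...,:2]-p[:2])@ax*np.sign(off)>(.019 if off<0 else .1))
    Q=X[m]; print(nm,cv2.minEnclosingCircle(Q[:,:2].astype(np.float32)*1000),'underside',np.median(Q[:,2])-h)
    if n=='top':  # clamp arm & handle direction
        post=np.array([.480,-.2155])
        for lo,hi in((.08,.1),(.12,.15)):
            D=X[...,:2]-post; rr=np.hypot(*np.moveaxis(D,-1,0)); m=(rr>.06)&(rr<.1)&(X[...,2]>lo)&(X[...,2]<hi)
            q=D[m]; print('clamp',len(q),np.degrees(np.arctan2(*np.median(q,0)[::-1])) if len(q) else '')
```

```text
row [-0.006 -0.01   0.022] turn 0.003 | psi -10.67 pos [ 0.5028 -0.0917  0.0589] tilt 0.02 F [-0.4  0.4 -5.2] w 0.0133 g 108.2 t 17.6 q [-0.32  0.31  1.85  0.    0.98 -0.13]
boss ((492.6352844238281, -136.6118621826172), 26.10730743408203) underside 0.0859839514529058
eye ((523.9110717773438, 22.03209114074707), 15.317845344543457) underside 0.08452206157947086
clamp 106 168.2022519527045
clamp 53 -8.544014184586173
```

```bash
python3 -c "
from h import *
print(manip.sign_off())"
```

```text
the job is handed in; nothing more can be done
None
```

The job is handed in, with no verdict returned: the clamp is open to its stop, and the lever is held still and level, underside about 85 mm above the bench (31 mm above the pin tops), with both bores within about 2 mm of their pins by my last depth measurement.

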